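Load the spit roaster

TASK

Lay the longer of the two wooden rollers in the V rests of the spit roaster, then slide the tailstock fully home so that the roller is held between the two centres, and turn the tailstock's wing nut clockwise as far as it goes. Leave the shorter roller where it lies.

Things in the scene. Friction and masses are not known exactly. Their poses are not given: they have to be found in the camera images.
- roaster: Fixed spit roaster, base 94x329x12 mm. Origin: range surface, mid-width; y runs along the rails from tailstock to headstock, z up. Headstock: upright 60 mm wide, 98 mm high, inner face at y=125 mm, with a 14 mm thick centre (pin, cone nose) sticking out 12 mm to -y. Two V rests, y=8..16 and 72..80 mm, tops at 60 mm height and 47 mm apart, hold a 40 mm roller body on the centre line, 65 mm up.
- seat (a point): Where the longer roller's middle is when held fully home: on the centre line, 65 mm above the range, 69 mm from the headstock's face; axes as the roaster's. To be lowered clear of the headstock's centre, the roller's middle must be 14 to 29 mm towards -y of this point; the tailstock then pushes it along.
- tailstock (a joint): Slide of the tailstock, m: 0 = back, grows towards the headstock, stop 0.078; about 0.070 = longer roller held between both faces, fully home. Foot 74x84 mm, top 33 mm above the range; at its front an upright 46 mm wide, 20 mm thick, 82 mm high, front face at roaster y = -83 mm + joint, with a 12 mm long centre like the headstock's. Needs 3 N to slide, 10 N with the roller.
- nut_grip (a point): Middle of the wing of the captive wing nut, which sits on a 34 mm thick post on the tailstock's foot, 60 mm behind the tailstock's front face; 96 mm above the range. The wing is 12 mm thick, 50 mm long and 26 mm tall (83 to 109 mm above the range); the point's y axis lies along the wing, its z axis up.
- wing_nut (a joint): Angle of the wing nut, rad: 0 = wing along the rails, grows clockwise seen from above, stop at 1.6 (wing across the rails).
- roller: The longer roller, loose: wooden cylinder 40 mm thick, 110 mm long, with a hexagonal steel cap 14 mm thick (52 mm across flats) on each end, 138 mm overall; in each cap a socket 20 mm wide, 14 mm deep. Lies on flats of its caps. Origin at its middle on the axis, 26 mm above the range at the start; y axis along the roller (both ends alike).
- short_roller: The shorter roller, loose: the same but with a 70 mm body, 98 mm overall. Too short for the roaster. Origin at its middle; y axis along it.

How it is judged:
On the way, in this order (a step that is already met when the one before it is completed fails the run):
1. the longer roller lies in the V rests, let go (x of roller in the frame of seat between -0.005 and 0.005 m and z of roller in the frame of seat between -0.005 and 0.005 m and y of roller in the frame of seat above -0.035 m and angle between the y axis of roller and the y axis of roaster, either way round below 0.06 rad and contact force between roller and the fingers below 0.5 N), for 0.2 s.
2. the tailstock is home and the roller is on both centres (value of joint tailstock above 0.065 m and y of roller in the frame of seat above -0.006 m), for 0.2 s.
3. the wing nut is turned clockwise to its stop (value of joint wing_nut above 1.4 rad), for 0.2 s.
At the end, for the whole second after the job is handed in: The longer roller is at rest on the centre line (within 5 mm across and in height, within 0.05 rad), within 6 mm of the headstock's face; the tailstock is within 5 mm of home (joint over 0.065); the wing nut stands over 1.4 rad (all of step 2 and x of roller in the frame of seat between -0.005 and 0.005 m and z of roller in the frame of seat between -0.005 and 0.005 m and y of roller in the frame of seat below 0.004 m and angle between the y axis of roller and the y axis of roaster, either way round below 0.05 rad and value of joint wing_nut above 1.4 rad and linear speed of roller below 0.02 m/s); the robot touches nothing.
It fails at once if the shorter roller is moved more than 30 mm (distance of short_roller from where it was at the start of the episode above 0.03 m).
It also fails if it takes over 54 s, if anything falls off the work surface, if the arm or the gripper's body presses on something with over 40 N, if the wrist force passes 120 N, or if a joint passes its speed limit or range.

ROBOT

A 7-joint arm with a two-finger parallel gripper is mounted at the origin on a cart in front of the work surface, level with it; the furniture and walls round the work are solid. World frame = base frame: x ahead of the robot, y to its left, z up, the work surface at z = 0. Lengths are in m, angles in rad, forces in N, time in s.
With the tool pointing down it reaches from about 0.4 to 0.85 m from the base axis. Payload 10.4 kg.
Tool frame: the origin (TCP) lies midway between the tips of the shut fingers; the grasp point (between the pads) lies r.grip_point_offset behind it (r.grip_point_offset is the distance from the TCP to the grasp point, in m); z points along the fingers, y is the line along which they close (so a half turn about z gives the same grasp; the last joint's range is limited). The gripper opens to 87 mm and grips with 3 to 60 N. Pads are 19 mm wide; open, the fingers measure 117 mm over their backs; the gripper's body (75 mm by 190 mm) begins 51 mm behind the grasp point.
Start: joints at [-1.128, 0.332, -0.065, 1.46, 0.022, 1.35, -0.088], TCP at [0.281, 0.558, 0.223] pointing down, gripper open.
Joint ranges: [-2.6, 2.6], [-0.5, 2.12], [-1.47, 1.34], [0.16, 2.42], [-1.27, 4.41], [0.06, 2.06], [-2.6, 2.6]. Speed limits (rad/s): [2.22, 2.22, 2.79, 2.79, 3.14, 3.14, 3.14].

INTERFACE

Orientations are given as a unit quaternion [x, y, z, w].
In Python, from bench import r gives the robot as it stands.
- The arm moves only by the tool play_rows, never from a script. Its arguments are lists of equal length, an entry for each row: "claw": the closure, from 0 (fully open) to 1 (shut); "delta_pos": the shift along the tool's x, y, z scaled (see below), a list of three; "delta_rot": the turn, a rotation vector about the tool's x, y, z scaled (see below), a list of three. A call has 1 to 8 rows; each row shifts and turns the commanded pose from where the row before left it, along the tool's axes as they then stand; what a row does not reach is not made up. The controller multiplies each number of a shift by 200 mm and each number of a turn by pi rad. A row lasts 1/10 s, in which the tool goes at most 50 mm and 8.59 degrees, less where a joint would pass 70% of its speed; a pose out of reach is approached as far as the arm can. A call with a number of a shift or a turn outside -1 to 1 is refused whole. A call with a gripper value outside its range is refused whole. The fingers move at their own pace and stop on an object; "squeeze" is the grip in N (left out, the last holds). Time passes only in rows, so rows that do not move let the fingers close. It gives the time, the measured TCP pose, the force, the opening and the grip force at its end, in the units of the state.
- r.read_state(): the state, without advancing time (a new reading comes with each control period).
- r.camera(name): name is "scene" or "top"; returns a dict with "pixels" (400x640x3 uint8, red, green, blue), "camera_matrix" (3x3 intrinsics, pixels), "D" ([k1, k2, p1, p2, k3] as OpenCV has them; the pictures are not rectified), "cam_to_world" (4x4, takes a point from camera to world coordinates). Camera axes: x right, y up, looking along -z (the intrinsics and any distortion apply to the point x, -y, -z); pixel columns grow to the right and rows downward; lengths in m; the calibration is good to about 2 mm. A picture is of the moment at which its call begins. There is no depth.
- r.close_job(): hands the job in; it is judged then, once.
The state is a dict: "time": time; "joint_positions": joint angles; "joint_vel": joint speeds; "joint_torque": joint torques, N m; "ee_pos": TCP position; "eef_rot": TCP orientation; "ft_force": force on the tool from outside, world axes, zero at the start; "torque": the same for the moment, N m; "width": finger opening in m; "grip_force": force on a finger pad.
Only numpy, scipy, OpenCV 4.12 (cv2) and the standard library are available. Lean on these libraries where they do the work, as an engineer would, in place of code of your own. Each camera call takes 0.05 s, during which the arm holds its last target. There are 200 camera calls.

## Working session

There is one attempt and no reset: what is moved stays moved. The work goes in short steps, Python scripts to look and compute and a tool call to move; the robot and the scene stay as the last step left them, time stands still between calls to the robot, and variables do not carry over. Pictures are saved under pics/ and viewed, at most 10 in all, crops included, and the job is handed in when it is done.

Besides the shell and the picture viewer there is one more tool, called after "Call:" in YAML: its name, and indented under it one key for each argument. play_rows: Moves the arm, as the interface text tells. Shifts and turns lie within -1 to 1; 1 stands for 200 mm of shift or pi rad of turn. Its arguments: {"type":"object","properties":{"claw":{"type":"array"},"delta_pos":{"type":"array"},"delta_rot":{"type":"array"},"squeeze":{"type":"number"}},"required":["claw","delta_pos","delta_rot"]}

```bash
mkdir -p pics; ls; python3 - <<'E'
from bench import r
import cv2,pickle
d={}
for n in("scene","top"):
    c=r.camera(n); d[n]=c; cv2.imwrite(f"pics/{n}0.png",c["pixels"][...,::-1]); print(n,c["camera_matrix"],c["D"],c["cam_to_world"])
pickle.dump(d,open("c0.pkl","wb"))
print(r.read_state(),r.grip_point_offset)
E
```

```text
pics
scene [[448.4247659    0.         324.13484788]
 [  0.         448.4247659  200.3538408 ]
 [  0.           0.           1.        ]] [-0.08332724  0.          0.          0.          0.        ] [[ 0.56662986  0.63821124 -0.52116888  0.09875846]
 [-0.82397126  0.43780861 -0.35971515 -0.19335803]
 [-0.00140203  0.63325353  0.77394315  0.73742124]
 [ 0.          0.          0.          1.        ]]
top [[465.8006536    0.         323.20273042]
 [  0.         465.8006536  199.66675555]
 [  0.           0.           1.        ]] [-0.08798649  0.          0.          0.          0.        ] [[ 0.02513311  0.98747379 -0.15576854  0.39146333]
 [-0.99909155  0.0301756   0.03009167  0.14483925]
 [ 0.03441514  0.15487073  0.98733513  0.91794821]
 [ 0.          0.          0.          1.        ]]
{'time': 0.1, 'joint_positions': array([-1.12759699,  0.33280715, -0.06468067,  1.46084467,  0.0215703 ,
        1.34991585, -0.08850945]), 'joint_vel': array([-0.00088199, -0.0019372 , -0.00069542, -0.00285294, -0.00012302,
       -0.00080626, -0.00044065]), 'joint_torque': array([ 2.69613411e-04, -6.24545574e+01,  2.39118777e-02, -3.90714490e+01,
       -6.14422071e-02,  3.65369988e-02,  2.48954069e-05]), 'ee_pos': array([0.28055918, 0.55810118, 0.22184044]), 'eef_rot': array([ 2.30807262e-01,  9.72999279e-01, -6.27169372e-04, -1.30477118e-04]), 'ft_force': array([ 0.47258063, -0.1305154 , -0.30171409]), 'torque': array([-0.05338878, -0.00814113,  0.03630416]), 'grip_force': 0.0, 'width': 0.08679390662519931} 0.0187
```

View pics/scene0.png

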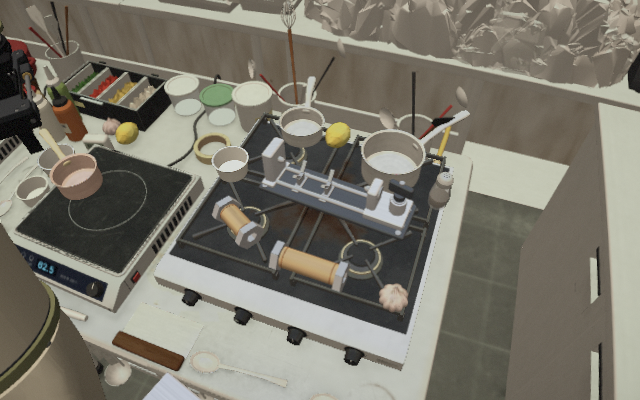

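View pics/top0.png

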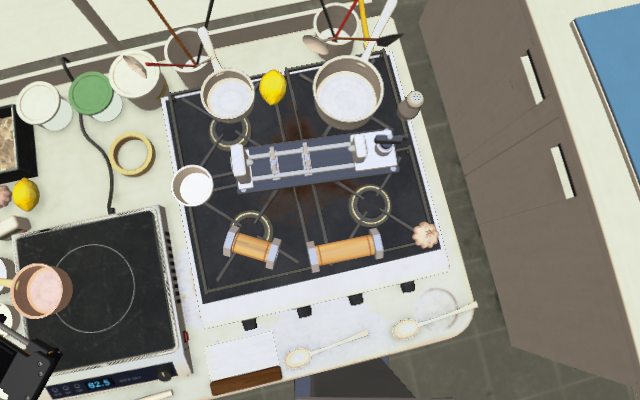

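The scene view shows the long roller at (310,265), the short roller at (235,222) and the roaster from headstock (272,160) to tailstock (395,205). In the top view the long roller is at (345,249), the short one at (252,247), the headstock at (240,165) and the tailstock with its dark wing nut at (385,142). I'll enlarge both.

```bash
python3 - <<'E'
import cv2,pickle
d=pickle.load(open("c0.pkl","rb"))
for n,(x,y,w,h) in dict(top=(220,115,200,150),scene=(210,130,215,160)).items():
    cv2.imwrite(f"pics/{n}0c.png",cv2.resize(d[n]["pixels"][y:y+h,x:x+w,::-1],None,fx=4 if n=="top" else 3.7,fy=4 if n=="top" else 3.7,interpolation=cv2.INTER_CUBIC))
E
```

```text
(no output)
```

View pics/top0c.png

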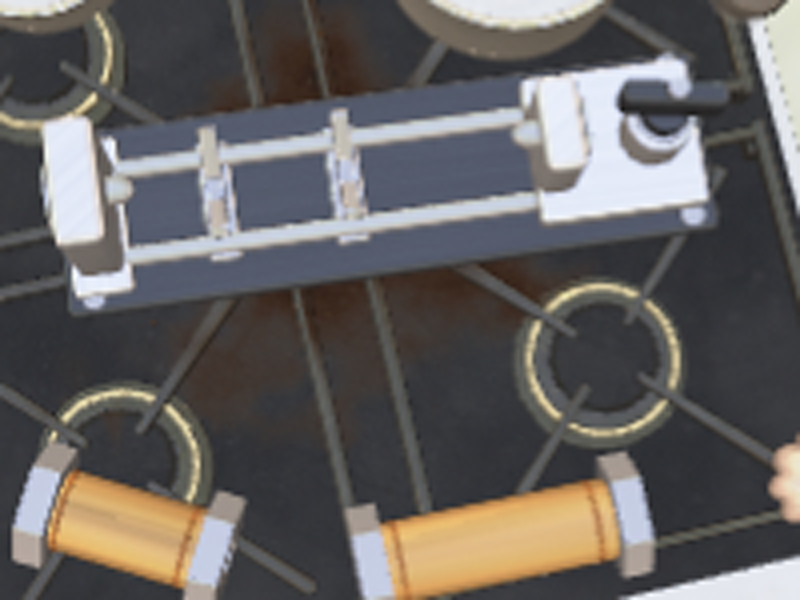

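View pics/scene0c.png

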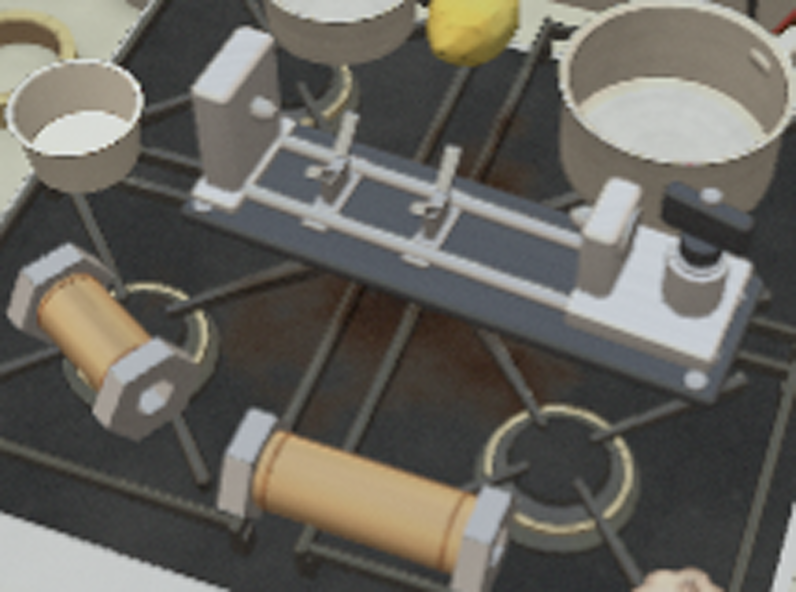

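The crops show clear corner features: the headstock top quad at crop (43,122)–(100,238) in top, the tailstock upright, the wing, and the bright cap top flats. I'll triangulate these across the two views.

```bash
cat > h.py <<'E'
import numpy as np,cv2,pickle
from scipy.spatial.transform import Rotation as R
def ray(c,p):
    u=cv2.undistortPoints(np.array(p,float).reshape(-1,1,2),c["camera_matrix"],np.array(c["D"]))[:,0]
    T=c["cam_to_world"]; v=np.c_[u[:,0],-u[:,1],-np.ones(len(u))]@T[:3,:3].T
    return T[:3,3],v
def plane(c,p,z):
    o,v=ray(c,p); return o+v*((z-o[2])/v[:,2])[:,None]
def tri(ca,pa,cb,pb):
    oa,va=ray(ca,pa); ob,vb=ray(cb,pb); out=[]
    for a,b in zip(va,vb):
        s=np.linalg.lstsq(np.c_[a,-b],ob-oa,rcond=None)[0]
        A,B=oa+a*s[0],ob+b*s[1]; out.append([*((A+B)/2*1e3),np.linalg.norm(A-B)*1e3])
    return np.array(out)
def T(*p): return np.array(p,float)/4+[220,115]-.375
def S(*p): return np.array(p,float)/3.7+[210,130]-.36
E
python3 - <<'E'
from h import *
np.set_printoptions(precision=1,suppress=True)
d=pickle.load(open("c0.pkl","rb")); t,s=d["top"],d["scene"]
names="head far-out,head far-in,head near-out,tail far-front,tail far-back,wing tailend,base front tail,base front head,Vrest1 far,Vrest2 far".split(",")
pt=T((43,122),(88,115),(57,245),(537,82),(575,78),(727,82),(714,222),(72,308),(207,128),(340,110))
ps=S((243,28),(273,42),(195,95),(608,180),(640,188),(750,222),(712,398),(184,210),(350,115),(452,148))
for n,q in zip(names,tri(t,pt,s,ps)): print(n,q)
C={}
for n,c in d.items():
    hsv=cv2.cvtColor(c["pixels"],cv2.COLOR_RGB2HSV)
    m=cv2.inRange(hsv,(8,90,90),(24,255,255)); m[:190]=0;m[300:]=0
    k,_,st,ce=cv2.connectedComponentsWithStats(m)
    for i in range(1,k):
        if st[i,4]>300:
            ct,_=cv2.findContours((labels:=(_==i)).astype('uint8') if False else (cv2.connectedComponents(m)[1]==i).astype('uint8'),0,2)
            b=max(ct,key=cv2.contourArea); rr=cv2.minAreaRect(b); print(n,st[i],ce[i],rr); C.setdefault(n,[]).append((st[i,4],ce[i],cv2.boxPoints(rr)))
E
```

```text
head far-out [618.7 291.7  89.    1.5]
head far-in [623.  272.5  85.1   0.4]
head near-out [562.4 281.9  86.8   2.9]
tail far-front [649.   64.9  74.1   1.2]
tail far-back [651.   46.9  77.    0.4]
wing tailend [644.  -19.8 100.2   2.2]
base front tail [601.  -33.5   5.1   1.3]
base front head [547.2 287.8   0.9   0.1]
Vrest1 far [626.7 221.   52.6   2.3]
Vrest2 far [637.6 157.7  53.5   2.1]
scene [220 204  30  32 302] [233.  218.3] ((233.50001525878906, 218.00001525878906), (27.577163696289062, 20.50609588623047), 45.0)
scene [278 247  60  38 758] [306.6 266.9] ((307.25, 264.75), (57.86967468261719, 22.135942459106445), 18.43494987487793)
top [232 232  40  30 765] [250.7 246.6] ((250.7515869140625, 246.5445556640625), (36.850921630859375, 21.162473678588867), 16.389541625976562)
top [ 315  235   60   31 1203] [344.9 249.7] ((345.0574035644531, 249.67555236816406), (21.007287979125977, 57.75984573364258), 78.2317123413086)
top [ 13 266  32  34 478] [ 23.6 282.6] ((25.61233139038086, 281.2003173828125), (19.152572631835938, 42.33435821533203), 27.979473114013672)
top [ 51 266  22  34 303] [ 64.7 283.5] ((63.2750244140625, 281.507568359375), (36.801937103271484, 14.500370025634766), 73.1416015625)
```

```bash
python3 - <<'E'
from h import *
np.set_printoptions(precision=1,suppress=True)
d=pickle.load(open("c0.pkl","rb")); t,s=d["top"],d["scene"]
print("rollers tri",tri(t,[(344.9,249.6),(250.7,246.6)],s,[(307,265.4),(233.2,218)]))
pl=lambda p,z:plane(t,p,z/1e3)*1e3
print("roller plane",pl([(344.95,249.65),(250.7,246.6)],18))
a=np.deg2rad(78.23-90)
v=np.array([np.cos(a),np.sin(a)])
q=pl([(344.95-20*v[0],249.65-20*v[1]),(344.95+20*v[0],249.65+20*v[1])],18);w=q[0]-q[1];print("long yaw dir",w,np.degrees(np.arctan2(-w[0],w[1])))
V=pl(T((207,128),(226,255),(340,110),(351,239)),52);print("V",V,(V[0]+V[1])/2,(V[2]+V[3])/2)
print("pins",pl(T((120,190),(520,132)),57))
H=pl(T((43,122),(88,115),(100,238),(57,245)),90);print("head",H,H.mean(0))
U=pl(T((537,82),(575,78),(589,160),(548,168)),74);print("tail",U,U.mean(0))
W=pl(T((622,82),(727,82),(727,108),(622,112)),101);print("wing",W,W.mean(0))
print("base",pl(T((714,222),(72,308),(100,140)),4))
E
```

```text
rollers tri [[435.3  75.   24.4   4.3]
 [435.3 253.9  34.9   4.5]]
roller plane [[437.1  73.   18. ]
 [437.9 254.5  18. ]]
long yaw dir [-17.7  75.5   0. ] 13.181300658158124
V [[627.8 220.2  52. ]
 [566.1 208.5  52. ]
 [638.8 156.9  52. ]
 [575.7 149.7  52. ]] [596.9 214.4  52. ] [607.3 153.3  52. ]
pins [[594.9 259.5  57. ]
 [629.5  70.6  57. ]]
head [[617.9 292.   90. ]
 [621.8 271.6  90. ]
 [564.5 263.   90. ]
 [560.7 282.3  90. ]] [591.2 277.3  90. ]
tail [[649.4  64.4  74. ]
 [652.1  46.5  74. ]
 [612.5  39.5  74. ]
 [607.9  58.7  74. ]] [630.5  52.3  74. ]
wing [[642.7  28.  101. ]
 [644.6 -20.5 101. ]
 [632.2 -20.4 101. ]
 [628.5  27.9 101. ]] [637.    3.8 101. ]
base [[600.8 -33.2   4. ]
 [546.6 287.4   4. ]
 [632.9 278.    4. ]]
```

```bash
python3 - <<'E'
import cv2,pickle,numpy as np
d=pickle.load(open("c0.pkl","rb"))
p=d["top"]["pixels"][...,::-1]
f=lambda x,y,w,h,k:cv2.resize(p[y:y+h,x:x+w],None,fx=k,fy=k,interpolation=cv2.INTER_LANCZOS4)
cv2.imwrite("pics/z.png",np.vstack([f(225,130,100,60,8)[:300*2][:480],])) 
cv2.imwrite("pics/z.png",np.vstack([f(226,140,100,37,8),f(340,126,100,37,8)]))
E
```

```text
(no output)
```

View pics/z.png

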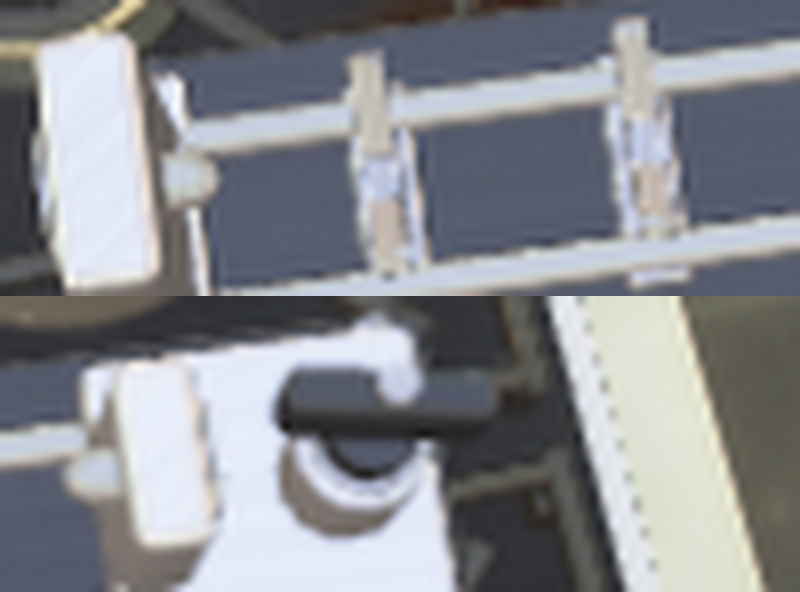

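The zoom shows the headstock top face, the V-arms at about (365,60) and (630,20), and the wing at (290–495, 368–435), already turned a few degrees clockwise. Fitted values: roaster origin (614,144), yaw 9.6°, range z about -8 mm by triangulation. The long roller is at (437,73), yaw 13°.

```bash
cat > to.py <<'E'
# to.py x y z closing_angle_deg [n]: shift/turn from the present pose, interface units (mm in)
import sys,numpy as np
from bench import r
from scipy.spatial.transform import Rotation as R
a=list(map(float,sys.argv[1:])); s=r.read_state(); Q=R.from_quat(s["eef_rot"]); p=s["ee_pos"]*1e3
x=np.array([np.sin(np.radians(a[3])),-np.cos(np.radians(a[3])),0]); y=np.array([np.cos(np.radians(a[3])),np.sin(np.radians(a[3])),0])
x,y=(x,y) if y@Q.as_matrix()[:,1]>0 else (-x,-y)
G=R.from_matrix(np.c_[x,y,np.cross(x,y)])
sh=Q.inv().apply(np.array(a[:3])-p)/200; rot=(Q.inv()*G).as_rotvec()/np.pi
n=int(max(1,np.ceil(np.linalg.norm(sh)*200/40))); m=int(max(1,np.ceil(np.linalg.norm(rot)*180/8.2)))
np.set_printoptions(precision=4,suppress=True)
print("pos",p.round(1),"shift total",sh,"n",n,sh/n); print("turn total",rot,"n",m,rot/m)
print("shift in goal frame",G.inv().apply(np.array(a[:3])-p)/200); print("q",s["joint_positions"].round(2),"t",s["time"],"F",s["ft_force"].round(1))
E
python3 to.py 437 73 200 13.2
```

```text
pos [280.6 558.1 221.8] shift total [-1.7883 -1.8156  0.1116] n 13 [-0.1376 -0.1397  0.0086]
turn total [ 0.4234 -0.9057  0.0006] n 22 [ 0.0192 -0.0412  0.    ]
shift in goal frame [ 2.54    0.2077 -0.1092]
q [-1.13  0.33 -0.06  1.46  0.02  1.35 -0.09] t 0.1 F [ 0.5 -0.1 -0.3]
```

```bash
sed -i 's/x=np.array(\[np.sin(np.radians(a\[3\])),-np.cos/x=np.array([-np.sin(np.radians(a[3])),np.cos/' to.py
```

Call:
play_rows:
  claw: [0,0,0,0,0,0,0,0]
  delta_pos:
    - [-0.1,-0.1,0]
    - [-0.138,-0.14,0]
    - [-0.138,-0.14,0]
    - [-0.138,-0.14,0]
    - [-0.138,-0.14,0]
    - [-0.138,-0.14,0]
    - [-0.138,-0.14,0]
    - [-0.138,-0.14,0]
  delta_rot:
    - [0,0,0]
    - [0,0,0]
    - [0,0,0]
    - [0,0,0]
    - [0,0,0]
    - [0,0,0]
    - [0,0,0]
    - [0,0,0]

```text
time: 0.9
ee_pos: [0.3743, 0.268, 0.2223]
eef_rot: [0.231, 0.973, -0.0, -0.0]
ft_force: [0.5, 0.3, 1.1]
width: 0.0866
grip_force: 0.0
```

Call:
play_rows:
  claw: [0,0,0,0,0,0]
  delta_pos:
    - [-0.138,-0.14,0]
    - [-0.138,-0.14,0]
    - [-0.138,-0.14,0]
    - [-0.138,-0.14,0]
    - [0,0,0]
    - [0,0,0]
  delta_rot:
    - [0,0,0.04]
    - [0,0,0]
    - [0,0,0]
    - [0,0,0]
    - [0,0,0.04]
    - [0,0,0.04]

```text
time: 1.5
ee_pos: [0.4082, 0.1152, 0.2225]
eef_rot: [0.412, 0.911, 0.0, -0.0]
ft_force: [0.2, -0.2, -0.5]
width: 0.087
grip_force: 0.0
```

```bash
python3 to.py 437 73 120 13.2
```

```text
pos [408.2 115.2 222.5] shift total [-0.2539 -0.0309  0.5122] n 3 [-0.0846 -0.0103  0.1707]
turn total [-0.     -0.0002  0.1561] n 4 [-0.    -0.     0.039]
shift in goal frame [-0.2383  0.0922  0.5123]
q [-0.66 -0.13  0.26  1.96  0.03  1.31  0.31] t 1.5 F [ 0.2 -0.2 -0.5]
```

Call:
play_rows:
  claw: [0,0,0,0,0,0,0,0]
  delta_pos:
    - [0,0,0]
    - [0,0,0]
    - [0,0,0]
    - [0,0,0]
    - [-0.119,0.046,0.1]
    - [-0.119,0.046,0.1]
    - [0,0,0]
    - [0,0,0]
  delta_rot:
    - [0,0,0.039]
    - [0,0,0.039]
    - [0,0,0.039]
    - [0,0,0.039]
    - [0,0,0]
    - [0,0,0]
    - [0,0,0]
    - [0,0,0]

```text
time: 2.3
ee_pos: [0.4369, 0.0743, 0.1822]
eef_rot: [0.619, 0.786, -0.001, -0.0]
ft_force: [0.5, 0.3, 0.2]
width: 0.0868
grip_force: 0.0
```

```bash
python3 to.py 437 73 60 13.2; python3 - <<'E'
from bench import r
import cv2,pickle,numpy as np
d={n:r.camera(n) for n in("scene","top")}; pickle.dump(d,open("c1.pkl","wb"))
f=lambda n,x,y,w,h,k:cv2.resize(d[n]["pixels"][y:y+h,x:x+w,::-1],None,fx=k,fy=k,interpolation=cv2.INTER_CUBIC)
cv2.imwrite("pics/g1.png",np.hstack([f("scene",220,130,160,180,2.5),f("top",280,140,160,180,2.5)]))
E
```

```text
pos [436.9  74.3 182.2] shift total [-0.0063 -0.      0.6108] n 4 [-0.0016 -0.      0.1527]
turn total [-0.0004 -0.      0.002 ] n 1 [-0.0004 -0.      0.002 ]
shift in goal frame [-0.0063 -0.0008  0.6108]
q [-0.58 -0.06  0.3   1.98  0.02  1.21 -0.05] t 2.3 F [0.5 0.3 0.2]
```

View pics/g1.png

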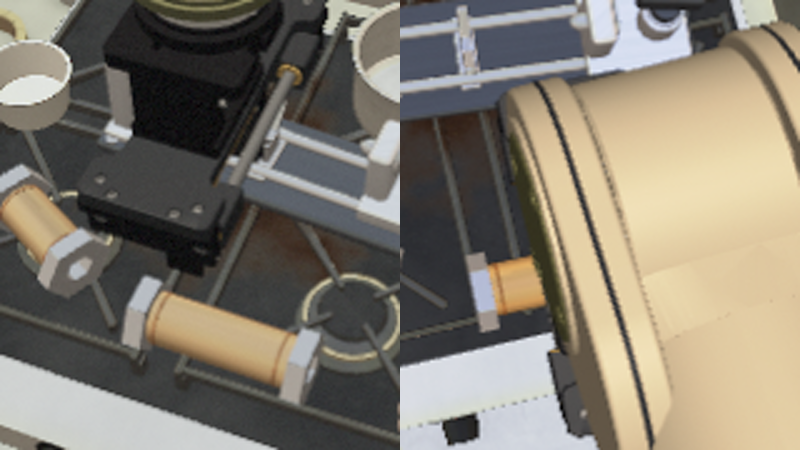

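The view shows the gripper above the long roller (scene crop (225,325)), with jaws across it and clear of the short roller. I'll descend and creep down.

Call:
play_rows:
  claw: [0,0,0,0,0,0]
  delta_pos:
    - [-0.006,0,0.2]
    - [0,0,0.2]
    - [0,0,0.2]
    - [0,0,0.15]
    - [0,0,0.08]
    - [0,0,0]
  delta_rot:
    - [0,0,0]
    - [0,0,0]
    - [0,0,0]
    - [0,0,0]
    - [0,0,0]
    - [0,0,0]

```text
time: 3.0
ee_pos: [0.4361, 0.0738, 0.0152]
eef_rot: [0.618, 0.786, -0.001, -0.001]
ft_force: [-0.6, 0.2, 1.2]
width: 0.0869
grip_force: 0.0
```

Call:
play_rows:
  claw: [0,0]
  delta_pos:
    - [0,0,0.02]
    - [0,0,0]
  delta_rot:
    - [0,0,0]
    - [0,0,0]

```text
time: 3.2
ee_pos: [0.4382, 0.0739, 0.0134]
eef_rot: [0.618, 0.786, 0.001, 0.0]
ft_force: [1.0, 0.3, -0.6]
width: 0.0871
grip_force: 0.0
```

Call:
play_rows:
  claw: [0,0,0]
  delta_pos:
    - [0,0,0.02]
    - [0,0,0]
    - [0,0,0]
  delta_rot:
    - [0,0,0]
    - [0,0,0]
    - [0,0,0]

```text
time: 3.5
ee_pos: [0.4377, 0.0734, 0.0088]
eef_rot: [0.618, 0.786, 0.0, 0.0]
ft_force: [0.6, -0.2, -0.0]
width: 0.0869
grip_force: 0.0
```

Call:
play_rows:
  claw: [0,0]
  delta_pos:
    - [0,0,0.015]
    - [0,0,0]
  delta_rot:
    - [0,0,0]
    - [0,0,0]

```text
time: 3.7
ee_pos: [0.4374, 0.0733, 0.0053]
eef_rot: [0.618, 0.786, -0.0, -0.0]
ft_force: [0.2, -0.5, 0.5]
width: 0.0869
grip_force: 0.0
```

Call:
play_rows:
  claw: [0,0]
  delta_pos:
    - [0,0,0.01]
    - [0,0,0]
  delta_rot:
    - [0,0,0]
    - [0,0,0]

```text
time: 3.9
ee_pos: [0.4374, 0.0733, 0.0033]
eef_rot: [0.618, 0.786, -0.0, -0.0]
ft_force: [-0.3, 0.2, 0.5]
width: 0.087
grip_force: 0.0
```

Call:
play_rows:
  claw: [0.6,0.7,0.8,1,1,1,1]
  delta_pos:
    - [0,0,0]
    - [0,0,0]
    - [0,0,0]
    - [0,0,0]
    - [0,0,0]
    - [0,0,0]
    - [0,0,0]
  delta_rot:
    - [0,0,0]
    - [0,0,0]
    - [0,0,0]
    - [0,0,0]
    - [0,0,0]
    - [0,0,0]
    - [0,0,0]
  squeeze: 35

```text
time: 4.6
ee_pos: [0.4374, 0.0733, 0.0035]
eef_rot: [0.618, 0.786, -0.0, -0.0]
ft_force: [-1.1, 0.8, 1.0]
width: 0.0389
grip_force: 22.8
```

Call:
play_rows:
  claw: [1,1,1,1,1,1]
  delta_pos:
    - [0,0,-0.05]
    - [0,0,-0.15]
    - [0,0,-0.2]
    - [0,0,-0.2]
    - [0,0,-0.15]
    - [0,0,0]
  delta_rot:
    - [0,0,0]
    - [0,0,0]
    - [0,0,0]
    - [0,0,0]
    - [0,0,0]
    - [0,0,0]

```text
time: 5.2
ee_pos: [0.4397, 0.0738, 0.158]
eef_rot: [0.618, 0.786, 0.003, 0.002]
ft_force: [1.1, 1.0, -2.2]
width: 0.0385
grip_force: 35.0
```

```bash
python3 to.py 608 179 153 9.6
```

```text
pos [439.7  73.8 158. ] shift total [0.3132 0.9413 0.0322] n 5 [0.0626 0.1883 0.0064]
turn total [ 0.0023 -0.0005  0.0223] n 1 [ 0.0023 -0.0005  0.0223]
shift in goal frame [0.3783 0.9173 0.025 ]
q [-0.59 -0.03  0.32  2.02  0.01  1.15 -0.04] t 5.2 F [ 1.1  1.  -2.2]
```

Call:
play_rows:
  claw: [1,1,1,1,1,1,1,1]
  delta_pos:
    - [0,0,0]
    - [0.04,0.1,0]
    - [0.07,0.17,0]
    - [0.08,0.19,0]
    - [0.08,0.19,0]
    - [0.07,0.17,0]
    - [0.038,0.097,0]
    - [0,0,0]
  delta_rot:
    - [0,0,0.022]
    - [0,0,0]
    - [0,0,0]
    - [0,0,0]
    - [0,0,0]
    - [0,0,0]
    - [0,0,0]
    - [0,0,0]

```text
time: 6.0
ee_pos: [0.6063, 0.1802, 0.1516]
eef_rot: [0.644, 0.765, -0.001, -0.0]
ft_force: [0.4, -0.0, -2.4]
width: 0.0386
grip_force: 35.0
```

```bash
python3 to.py 608 179 100 9.6; python3 - <<'E'
from bench import r
import cv2,pickle,numpy as np
d={n:r.camera(n) for n in("scene","top")}; pickle.dump(d,open("c2.pkl","wb"))
f=lambda n,x,y,w,h,k:cv2.resize(d[n]["pixels"][y:y+h,x:x+w,::-1],None,fx=k,fy=k,interpolation=cv2.INTER_CUBIC)
cv2.imwrite("pics/g2.png",np.hstack([f("scene",230,90,160,180,2.5),f("top",220,70,160,180,2.5)]))
E
```

```text
pos [606.3 180.2 151.6] shift total [-0.0073  0.0077  0.2579] n 2 [-0.0037  0.0038  0.129 ]
turn total [-0.0006  0.0002  0.0009] n 1 [-0.0006  0.0002  0.0009]
shift in goal frame [-0.0075  0.0072  0.2579]
q [-0.6   0.4   0.3   1.54 -0.12  1.22 -0.1 ] t 6.0 F [ 0.4 -0.  -2.4]
```

View pics/g2.png

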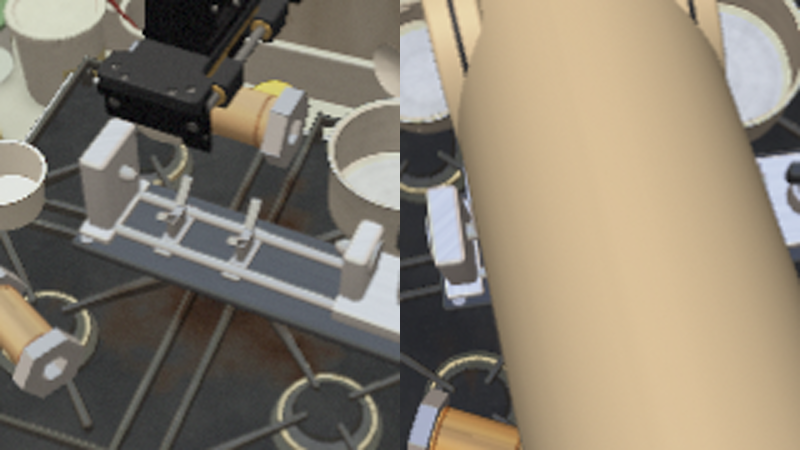

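```bash
python3 - <<'E'
from h import *
np.set_printoptions(precision=1,suppress=True)
d=pickle.load(open("c2.pkl","rb")); s=d["scene"];t=d["top"]
for z in(.162,.166,.17): print(plane(s,[(293/2.5+230,135/2.5+90)],z)*1e3)
print("pans rim",tri(t,[(228,92),(348,85)],s,[(302,120),(393,150)]))
print("pan rim edges top", plane(t,[(202,92),(254,92),(228,119),(313,88),(383,88),(348,122)],.08)*1e3)
E
```

```text
[[621.5 115.3 162. ]]
[[617.8 113.1 166. ]]
[[614.2 111.  170. ]]
pans rim [[739.9 312.2  41.1   0.1]
 [753.4  76.9  62.3   2.3]]
pan rim edges top [[723.  354.1  80. ]
 [726.  255.6  80. ]
 [671.  301.3  80. ]
 [738.  144.1  80. ]
 [743.6  10.2  80. ]
 [672.8  76.4  80. ]]
```

Roller end is where expected (scene crop (293,135) → (618,113)), and the pans are low enough. Lowering.

Call:
play_rows:
  claw: [1,1,1,1,1]
  delta_pos:
    - [-0.007,0.007,0.15]
    - [0,0,0.15]
    - [0,0,0.1]
    - [0,0,0]
    - [0,0,0]
  delta_rot:
    - [0,0,0]
    - [0,0,0]
    - [0,0,0]
    - [0,0,0]
    - [0,0,0]

```text
time: 6.6
ee_pos: [0.607, 0.177, 0.0742]
eef_rot: [0.645, 0.764, -0.0, -0.0]
ft_force: [0.4, -0.1, -0.7]
width: 0.0387
grip_force: 35.0
```

Call:
play_rows:
  claw: [1,1,1,1]
  delta_pos:
    - [0,0,0.04]
    - [0,0,0.03]
    - [0,0,0]
    - [0,0,0]
  delta_rot:
    - [0,0,0]
    - [0,0,0]
    - [0,0,0]
    - [0,0,0]

```text
time: 7.0
ee_pos: [0.6073, 0.1775, 0.0597]
eef_rot: [0.645, 0.764, 0.0, -0.0]
ft_force: [-0.3, -0.1, -2.8]
width: 0.0387
grip_force: 35.0
```

Call:
play_rows:
  claw: [1,1,1]
  delta_pos:
    - [0,0,0.03]
    - [0,0,0]
    - [0,0,0]
  delta_rot:
    - [0,0,0]
    - [0,0,0]
    - [0,0,0]

```text
time: 7.3
ee_pos: [0.6071, 0.1775, 0.0534]
eef_rot: [0.645, 0.764, -0.0, -0.0]
ft_force: [-0.2, -0.0, -2.8]
width: 0.0385
grip_force: 35.0
```

Call:
play_rows:
  claw: [1,1,1]
  delta_pos:
    - [0,0,0.015]
    - [0,0,0]
    - [0,0,0]
  delta_rot:
    - [0,0,0]
    - [0,0,0]
    - [0,0,0]

```text
time: 7.6
ee_pos: [0.6072, 0.1775, 0.0505]
eef_rot: [0.645, 0.764, -0.0, -0.0]
ft_force: [0.3, -0.2, -2.7]
width: 0.0383
grip_force: 35.0
```

Call:
play_rows:
  claw: [1,1,1]
  delta_pos:
    - [0,0,0.015]
    - [0,0,0]
    - [0,0,0]
  delta_rot:
    - [0,0,0]
    - [0,0,0]
    - [0,0,0]

```text
time: 7.9
ee_pos: [0.6072, 0.1775, 0.0474]
eef_rot: [0.645, 0.764, -0.0, -0.0]
ft_force: [0.4, 0.9, -2.1]
width: 0.0385
grip_force: 35.0
```

Call:
play_rows:
  claw: [1,1,1]
  delta_pos:
    - [0,0,0.01]
    - [0,0,0]
    - [0,0,0]
  delta_rot:
    - [0,0,0]
    - [0,0,0]
    - [0,0,0]

```text
time: 8.2
ee_pos: [0.6072, 0.1775, 0.0455]
eef_rot: [0.645, 0.764, -0.0, -0.0]
ft_force: [0.2, 0.3, -3.5]
width: 0.0384
grip_force: 35.0
```

Call:
play_rows:
  claw: [1,1,1]
  delta_pos:
    - [0,0,0.01]
    - [0,0,0]
    - [0,0,0]
  delta_rot:
    - [0,0,0]
    - [0,0,0]
    - [0,0,0]

```text
time: 8.5
ee_pos: [0.6072, 0.1775, 0.0435]
eef_rot: [0.645, 0.764, -0.0, -0.0]
ft_force: [-0.3, 0.1, -2.8]
width: 0.0385
grip_force: 35.0
```

Call:
play_rows:
  claw: [1,1,1]
  delta_pos:
    - [0,0,0.01]
    - [0,0,0]
    - [0,0,0]
  delta_rot:
    - [0,0,0]
    - [0,0,0]
    - [0,0,0]

```text
time: 8.8
ee_pos: [0.6075, 0.1775, 0.0426]
eef_rot: [0.645, 0.764, 0.0, 0.0]
ft_force: [-5.2, -1.4, 7.9]
width: 0.0382
grip_force: 34.7
```

Contact at TCP z = 42.5 as predicted. Release and go up.

Call:
play_rows:
  claw: [0.7,0.4,0.2,0.2,0.2,0.2]
  delta_pos:
    - [0,0,0]
    - [0,0,0]
    - [0,0,0]
    - [0,0,0]
    - [0,0,0]
    - [0,0,0]
  delta_rot:
    - [0,0,0]
    - [0,0,0]
    - [0,0,0]
    - [0,0,0]
    - [0,0,0]
    - [0,0,0]

```text
time: 9.4
ee_pos: [0.6073, 0.1775, 0.0415]
eef_rot: [0.645, 0.764, 0.0, -0.0]
ft_force: [-0.0, -0.2, -0.7]
width: 0.067
grip_force: 0.0
```

Call:
play_rows:
  claw: [0.2,0.2,0.2,0.2,0.2,0.2]
  delta_pos:
    - [0,0,-0.05]
    - [0,0,-0.15]
    - [0,0,-0.2]
    - [0,0,-0.2]
    - [0,0,-0.15]
    - [0,0,0]
  delta_rot:
    - [0,0,0]
    - [0,0,0]
    - [0,0,0]
    - [0,0,0]
    - [0,0,0]
    - [0,0,0]

```text
time: 10.0
ee_pos: [0.6096, 0.178, 0.1976]
eef_rot: [0.645, 0.764, 0.004, 0.002]
ft_force: [0.4, 0.3, 1.4]
width: 0.0694
grip_force: 0.0
```

```bash
python3 to.py 638 3 190 3.3
```

```text
pos [609.6 178.  197.6] shift total [-0.8865 -0.007   0.036 ] n 5 [-0.1773 -0.0014  0.0072]
turn total [ 0.0026 -0.0008  0.0353] n 1 [ 0.0026 -0.0008  0.0353]
shift in goal frame [-0.8817  0.0914  0.0378]
q [-0.6   0.37  0.31  1.49 -0.12  1.29 -0.1 ] t 10.0 F [0.4 0.3 1.4]
```

Call:
play_rows:
  claw: [0.2,0.2,0.2,0.2,0.2,0.2,0.2]
  delta_pos:
    - [0,0,0]
    - [-0.15,0.016,0]
    - [-0.22,0.023,0]
    - [-0.22,0.023,0]
    - [-0.2,0.02,0]
    - [-0.092,0.009,0]
    - [0,0,0]
  delta_rot:
    - [0,0,0.035]
    - [0,0,0]
    - [0,0,0]
    - [0,0,0]
    - [0,0,0]
    - [0,0,0]
    - [0,0,0]

```text
time: 10.7
ee_pos: [0.6357, -0.0021, 0.1916]
eef_rot: [0.688, 0.726, -0.001, 0.001]
ft_force: [0.7, -0.2, 0.2]
width: 0.07
grip_force: 0.0
```

```bash
python3 to.py 638 3 72 3.3; python3 - <<'E'
from bench import r
import cv2,pickle,numpy as np
d={n:r.camera(n) for n in("scene","top")}; pickle.dump(d,open("c3.pkl","wb"))
f=lambda n,x,y,w,h,k:cv2.resize(d[n]["pixels"][y:y+h,x:x+w,::-1],None,fx=k,fy=k,interpolation=cv2.INTER_CUBIC)
cv2.imwrite("pics/g3.png",np.hstack([f("scene",250,90,180,180,2.2),f("top",220,90,180,180,2.2)]))
E
```

```text
pos [635.7  -2.1 191.6] shift total [0.0259 0.0131 0.5978] n 3 [0.0086 0.0044 0.1993]
turn total [-0.0001  0.0005 -0.0014] n 1 [-0.0001  0.0005 -0.0014]
shift in goal frame [0.0248 0.0131 0.5978]
q [-0.38  0.39  0.41  1.49 -0.15  1.29  0.1 ] t 10.7 F [ 0.7 -0.2  0.2]
```

View pics/g3.png

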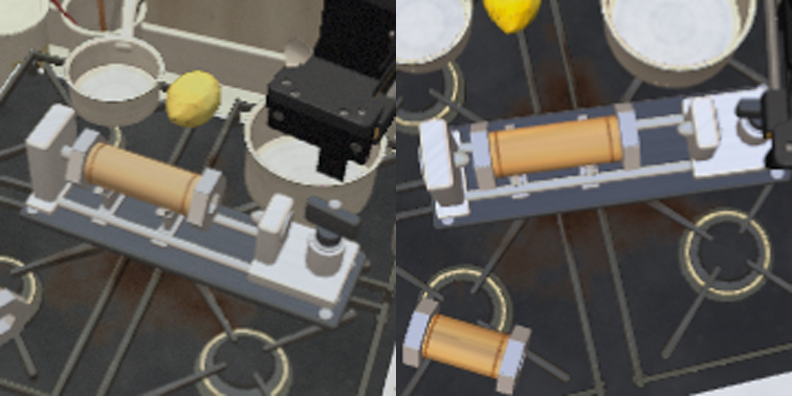

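The view shows the long roller lying in both V rests, straight and in line (top crop (555,145)), with the gripper near the wing nut at (760,120). Going down onto the wing.

Call:
play_rows:
  claw: [0.2,0.2,0.2,0.2,0.2]
  delta_pos:
    - [0.025,0.013,0]
    - [0,0,0.2]
    - [0,0,0.22]
    - [0,0,0.14]
    - [0,0,0]
  delta_rot:
    - [0,0,0]
    - [0,0,0]
    - [0,0,0]
    - [0,0,0]
    - [0,0,0]

```text
time: 11.3
ee_pos: [0.6352, 0.0099, 0.0752]
eef_rot: [0.685, 0.729, -0.003, -0.003]
ft_force: [0.5, 0.2, 0.3]
width: 0.0697
grip_force: 0.0
```

```bash
python3 to.py 638 3 78 3.3
```

```text
pos [635.2   9.9  75.2] shift total [-0.0352  0.0115 -0.0141] n 1 [-0.0352  0.0115 -0.0141]
turn total [-0.0024 -0.0001  0.0013] n 1 [-0.0024 -0.0001  0.0013]
shift in goal frame [-0.0351  0.0118 -0.014 ]
q [-0.37  0.49  0.37  1.61 -0.2   1.09  0.12] t 11.3 F [0.5 0.2 0.3]
```

Call:
play_rows:
  claw: [0.2,0.2]
  delta_pos:
    - [0,0,0]
    - [0,0,0]
  delta_rot:
    - [0,0,0]
    - [0,0,0]

```text
time: 11.5
ee_pos: [0.6395, 0.0084, 0.0818]
eef_rot: [0.686, 0.728, 0.001, 0.001]
ft_force: [0.2, -0.3, 0.5]
width: 0.0697
grip_force: 0.0
```

```bash
python3 to.py 638 3 78 3.3
```

```text
pos [639.5   8.4  81.8] shift total [-0.0264 -0.0092  0.0191] n 1 [-0.0264 -0.0092  0.0191]
turn total [ 0.001  -0.0001  0.0007] n 1 [ 0.001  -0.0001  0.0007]
shift in goal frame [-0.0264 -0.0091  0.0191]
q [-0.37  0.49  0.38  1.6  -0.2   1.09  0.12] t 11.5 F [ 0.2 -0.3  0.5]
```

Call:
play_rows:
  claw: [0.2,0.2,0.2]
  delta_pos:
    - [-0.026,-0.007,0.017]
    - [0,0,0]
    - [0,0,0]
  delta_rot:
    - [0,0,0]
    - [0,0,0]
    - [0,0,0]

```text
time: 11.8
ee_pos: [0.6372, 0.002, 0.0767]
eef_rot: [0.686, 0.727, 0.0, 0.0]
ft_force: [-0.2, -0.4, 0.5]
width: 0.0697
grip_force: 0.0
```

Call:
play_rows:
  claw: [0.5,0.7,0.8,0.9,1,1,1]
  delta_pos:
    - [0,0,0]
    - [0,0,0]
    - [0,0,0]
    - [0,0,0]
    - [0,0,0]
    - [0,0,0]
    - [0,0,0]
  delta_rot:
    - [0,0,0]
    - [0,0,0]
    - [0,0,0]
    - [0,0,0]
    - [0,0,0]
    - [0,0,0]
    - [0,0,0]
  squeeze: 40

```text
time: 12.5
ee_pos: [0.6376, 0.0024, 0.0763]
eef_rot: [0.686, 0.728, 0.001, 0.0]
ft_force: [1.1, -0.4, -5.4]
width: 0.0224
grip_force: 40.1
```

```bash
python3 to.py 626 74 78 3.3
```

```text
pos [637.6   2.4  76.3] shift total [ 0.3608 -0.0369 -0.0087] n 2 [ 0.1804 -0.0185 -0.0043]
turn total [ 0.0005 -0.      0.0004] n 1 [ 0.0005 -0.      0.0004]
shift in goal frame [ 0.3607 -0.0374 -0.0086]
q [-0.36  0.49  0.38  1.61 -0.2   1.08  0.13] t 12.5 F [ 1.1 -0.4 -5.4]
```

Width 22 mm rather than 12: the tips probably hold the hub under the wing. I'll open, go up 9 mm and re-grip.

Call:
play_rows:
  claw: [0.5,0.5,0.5,0.5,0.5]
  delta_pos:
    - [0,0,0]
    - [0,0,0]
    - [0,0,-0.045]
    - [0,0,0]
    - [0,0,0]
  delta_rot:
    - [0,0,0]
    - [0,0,0]
    - [0,0,0]
    - [0,0,0]
    - [0,0,0]

```text
time: 13.0
ee_pos: [0.6373, 0.0024, 0.0857]
eef_rot: [0.686, 0.728, 0.0, 0.0]
ft_force: [0.5, -0.4, 0.1]
width: 0.0429
grip_force: 0.0
```

Call:
play_rows:
  claw: [0.8,0.9,1,1,1,1]
  delta_pos:
    - [0,0,0]
    - [0,0,0]
    - [0,0,0]
    - [0,0,0]
    - [0,0,0]
    - [0,0,0]
  delta_rot:
    - [0,0,0]
    - [0,0,0]
    - [0,0,0]
    - [0,0,0]
    - [0,0,0]
    - [0,0,0]
  squeeze: 40

```text
time: 13.6
ee_pos: [0.6375, 0.0024, 0.0851]
eef_rot: [0.686, 0.728, 0.0, 0.0]
ft_force: [4.8, 0.4, -2.7]
width: 0.0116
grip_force: 40.0
```

Gripped the wing (11.6 mm). Push along the rails.

Call:
play_rows:
  claw: [1,1,1,1,1,1,1]
  delta_pos:
    - [0.03,-0.003,0]
    - [0.05,-0.006,0]
    - [0.05,-0.006,0]
    - [0.05,-0.006,0]
    - [0.05,-0.005,0]
    - [0.05,-0.005,0]
    - [0,0,0]
  delta_rot:
    - [0,0,0]
    - [0,0,0]
    - [0,0,0]
    - [0,0,0]
    - [0,0,0]
    - [0,0,0]
    - [0,0,0]

```text
time: 14.3
ee_pos: [0.6277, 0.0588, 0.0851]
eef_rot: [0.686, 0.728, 0.0, 0.0]
ft_force: [4.9, 3.3, -2.8]
width: 0.0118
grip_force: 40.0
```

Call:
play_rows:
  claw: [1,1,1,1,1]
  delta_pos:
    - [0.03,-0.003,0]
    - [0.025,-0.003,0]
    - [0.02,-0.002,0]
    - [0,0,0]
    - [0,0,0]
  delta_rot:
    - [0,0,0]
    - [0,0,0]
    - [0,0,0]
    - [0,0,0]
    - [0,0,0]

```text
time: 14.8
ee_pos: [0.626, 0.0685, 0.0852]
eef_rot: [0.687, 0.726, -0.001, 0.002]
ft_force: [6.8, -10.0, -4.0]
width: 0.012
grip_force: 40.0
```

Call:
play_rows:
  claw: [1,1,1,1,1]
  delta_pos:
    - [0.015,-0.002,0]
    - [0.015,-0.001,0]
    - [0,0,0]
    - [0,0,0]
    - [0,0,0]
  delta_rot:
    - [0,0,0]
    - [0,0,0]
    - [0,0,0]
    - [0,0,0]
    - [0,0,0]
  squeeze: 50

```text
time: 15.3
ee_pos: [0.6259, 0.0688, 0.0851]
eef_rot: [0.689, 0.725, -0.002, 0.004]
ft_force: [10.2, -24.3, -6.0]
width: 0.0115
grip_force: 50.0
```

```bash
python3 - <<'E'
from h import *
from bench import r
np.set_printoptions(precision=1,suppress=True)
d={n:r.camera(n) for n in("scene","top")}; pickle.dump(d,open("c4.pkl","wb"))
f=lambda n,x,y,w,h,k:cv2.resize(d[n]["pixels"][y:y+h,x:x+w,::-1],None,fx=k,fy=k,interpolation=cv2.INTER_CUBIC)
cv2.imwrite("pics/g4.png",np.hstack([f("scene",255,120,130,100,3),f("top",225,110,130,100,3)]))
old=pickle.load(open("c3.pkl","rb"))
for q in(old,d):
  for n in q:
    m=cv2.inRange(cv2.cvtColor(q[n]["pixels"],cv2.COLOR_RGB2HSV),(8,90,90),(24,255,255)); m[:135]=0;m[215 if n=="scene" else 190:]=0
    k,l,st,ce=cv2.connectedComponentsWithStats(m);i=1+st[1:,4].argmax();print(n,st[i],ce[i],(plane(q[n],[ce[i]],.057)*1e3)[0])
E
```

```text
scene [289 155  52  33 545] [312.6 173.5] [602.5 183.2  57. ]
top [ 262  142   61   29 1229] [292. 156.] [609.3 180.   57. ]
scene [281 153  48  32 513] [303.7 171.2] [597.4 202.1  57. ]
top [ 253  144   61   28 1231] [282.5 157.3] [606.2 197.7  57. ]
```

View pics/g4.png

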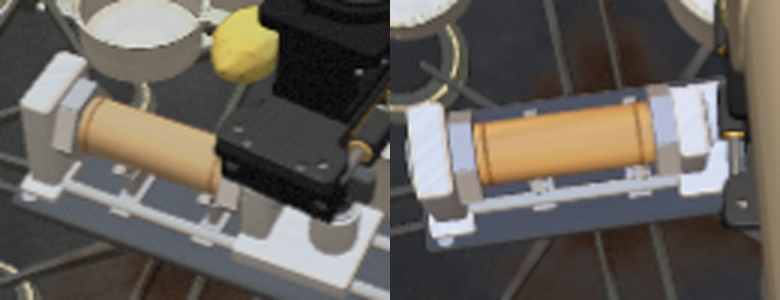

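The view shows the roller's caps close against the headstock face (top crop (455,150)) and the tailstock face (685,120). The hard stop at 24 N says it is home. Now turn clockwise.

Call:
play_rows:
  claw: [1,1,1,1,1,1,1,1]
  delta_pos:
    - [-0.01,0,0]
    - [0,0,0]
    - [0,0,0]
    - [0,0,0]
    - [0,0,0]
    - [0,0,0]
    - [0,0,0]
    - [0,0,0]
  delta_rot:
    - [0,0,0.03]
    - [0,0,0.04]
    - [0,0,0.04]
    - [0,0,0.04]
    - [0,0,0.04]
    - [0,0,0.04]
    - [0,0,0.04]
    - [0,0,0.04]

```text
time: 16.2
ee_pos: [0.6256, 0.0688, 0.0852]
eef_rot: [0.949, 0.317, 0.0, 0.004]
ft_force: [9.5, -18.9, -6.3]
width: 0.0119
grip_force: 50.0
```

```bash
python3 to.py 626 69 85 -82; python3 -c "
from bench import r;s=r.read_state();print(s['torque'],s['width'],s['grip_force'])"
```

```text
pos [625.6  68.8  85.2] shift total [0.0022 0.0005 0.001 ] n 1 [0.0022 0.0005 0.001 ]
turn total [0.0027 0.0002 0.1607] n 4 [0.0007 0.     0.0402]
shift in goal frame [ 0.0022 -0.0006  0.001 ]
q [-0.61  0.49  0.56  1.63 -0.27  1.1  -0.91] t 16.2 F [  9.5 -18.9  -6.3]
[-4.12510289 -1.92648638  0.09457895] 0.011862324380695056 49.99164258129895
```

Call:
play_rows:
  claw: [1,1,1,1,1,1,1]
  delta_pos:
    - [0,0,0]
    - [0,0,0]
    - [0,0,0]
    - [0,0,0]
    - [0,0,0]
    - [0,0,0]
    - [0,0,0]
  delta_rot:
    - [0,0,0.04]
    - [0,0,0.04]
    - [0,0,0.04]
    - [0,0,0.03]
    - [0,0,0.02]
    - [0,0,0]
    - [0,0,0]

```text
time: 16.9
ee_pos: [0.6255, 0.069, 0.0852]
eef_rot: [0.998, 0.058, 0.001, 0.004]
ft_force: [9.1, -19.4, -8.1]
width: 0.0117
grip_force: 50.0
```

```bash
python3 to.py 626 69 85 -82; python3 -c "
from bench import r;s=r.read_state();print(s['torque'],s['width'],s['grip_force'])"
```

```text
pos [625.5  69.   85.2] shift total [0.0024 0.0005 0.0009] n 1 [0.0024 0.0005 0.0009]
turn total [ 0.0027 -0.0005 -0.0073] n 1 [ 0.0027 -0.0005 -0.0073]
shift in goal frame [0.0024 0.0005 0.0009]
q [-0.69  0.52  0.66  1.64 -0.34  1.11 -1.39] t 16.9 F [  9.1 -19.4  -8.1]
[-4.25712238 -1.8953714   0.81325128] 0.011693927649953785 49.99685456044972
```

Wing is at its stop (about 1.6 rad, moment up). Relax the push, release and lift.

Call:
play_rows:
  claw: [1,1,1]
  delta_pos:
    - [0.003,0.015,0]
    - [0.002,0.012,0]
    - [0,0,0]
  delta_rot:
    - [0,0,0]
    - [0,0,0]
    - [0,0,0]

```text
time: 17.2
ee_pos: [0.6257, 0.0689, 0.0851]
eef_rot: [0.998, 0.06, -0.0, 0.001]
ft_force: [1.3, -7.6, -0.7]
width: 0.0117
grip_force: 50.0
```

Call:
play_rows:
  claw: [0.8,0.65,0.65,0.65,0.65]
  delta_pos:
    - [0,0,0]
    - [0,0,0]
    - [0,0,0]
    - [0,0,-0.05]
    - [0,0,-0.1]
  delta_rot:
    - [0,0,0]
    - [0,0,0]
    - [0,0,0]
    - [0,0,0]
    - [0,0,0]

```text
time: 17.7
ee_pos: [0.6249, 0.0719, 0.1148]
eef_rot: [0.998, 0.061, -0.001, -0.0]
ft_force: [-0.5, 0.2, 0.5]
width: 0.0299
grip_force: 0.0
```

Call:
play_rows:
  claw: [0.65,0.65,0.65,0.65,0.65,0.65,0.65]
  delta_pos:
    - [0,0,-0.2]
    - [0,0,-0.2]
    - [0,0,-0.1]
    - [0.2,0,0]
    - [0.2,0,0]
    - [0.2,0,0]
    - [0,0,0]
  delta_rot:
    - [0,0,0]
    - [0,0,0]
    - [0,0,0]
    - [0,0,0]
    - [0,0,0]
    - [0,0,0]
    - [0,0,0]

```text
time: 18.4
ee_pos: [0.7474, 0.0875, 0.2121]
eef_rot: [0.998, 0.062, -0.001, 0.001]
ft_force: [-0.6, 0.2, -1.0]
width: 0.0308
grip_force: 0.0
```

Call:
play_rows:
  claw: [0.65,0.65,0.65,0.65,0.65,0.65,0.65,0.65]
  delta_pos:
    - [-0.15,0.15,0]
    - [-0.15,0.15,0]
    - [-0.15,0.15,0]
    - [-0.15,0.15,0]
    - [-0.05,0.2,0]
    - [0,0.2,0]
    - [0,0.1,0]
    - [0,0,0]
  delta_rot:
    - [0,0,0]
    - [0,0,0]
    - [0,0,0]
    - [0,0,0]
    - [0,0,0]
    - [0,0,0]
    - [0,0,0]
    - [0,0,0]

```text
time: 19.2
ee_pos: [0.6415, -0.1522, 0.2163]
eef_rot: [0.998, 0.058, 0.0, 0.001]
ft_force: [-1.2, 1.3, 0.2]
width: 0.0304
grip_force: 0.0
```

```bash
python3 - <<'E'
from h import *
from bench import r
np.set_printoptions(precision=1,suppress=True)
d={n:r.camera(n) for n in("scene","top")}
f=lambda n,x,y,w,h,k:cv2.resize(d[n]["pixels"][y:y+h,x:x+w,::-1],None,fx=k,fy=k,interpolation=cv2.INTER_CUBIC)
cv2.imwrite("pics/g5.png",np.vstack([np.hstack([f("scene",250,120,160,120,2.5),f("top",225,110,160,120,2.5)])]))
m=cv2.inRange(cv2.cvtColor(d["top"]["pixels"],cv2.COLOR_RGB2HSV),(8,90,90),(24,255,255)); m[:135]=0;m[190:]=0
k,l,st,ce=cv2.connectedComponentsWithStats(m);i=1+st[1:,4].argmax();print(ce[i],(plane(d["top"],[ce[i]],.057)*1e3)[0])
E
```

```text
[282.6 157.3] [606.2 197.7  57. ]
```

View pics/g5.png

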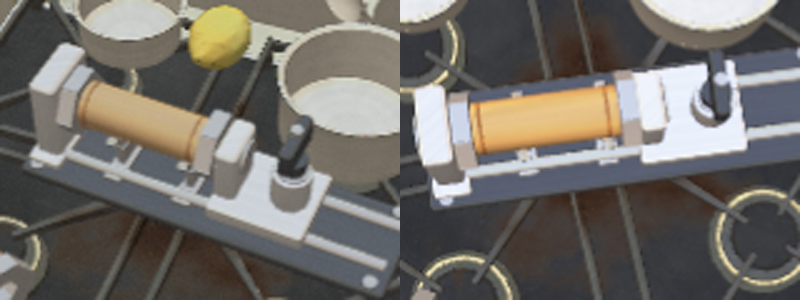

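The roller is held between both faces (top crop (455,125) and (640,95)), and the wing stands across the rails at (715,85). The arm is clear, so I'll hand in.

```bash
python3 -c "
from bench import r
print(r.close_job())"
```

```text
the job is handed in; nothing more can be done
None
```

I handed the job in at about 19 s: the long roller is held between both centres, the tailstock met a firm stop at home, and the wing nut is at its clockwise stop; I didn't touch the short roller, and no verdict came back.

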